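# Store the glass balls

### The arm

A 6-joint arm with a two-finger parallel gripper is mounted at the origin on the work surface. World frame = base frame: x ahead of the robot, y to its left, z up, the work surface at z = 0. Lengths are in m, angles in rad, forces in N, time in s.
With the tool pointing down it reaches from about 0.35 to 0.975 m from the base axis. Payload 4.9 kg.
Tool frame: the origin (TCP) lies at the very end of the fingers, on their centre line; the grasp point (between the pads) lies 19 mm behind it; z points along the fingers, y is the line along which they close (so a half turn about z gives the same grasp; the last joint's range is limited). The gripper opens to 85 mm and grips with 20 to 120 N. Pads are 22 mm wide; open, the fingers measure 114 mm over their backs; the gripper's body (76 mm by 85 mm) begins 54 mm behind the grasp point. The pads swing forward as they close: fully open they stand 13 mm farther back than shut.
Start: joints at [-1.292, 0.053, 1.613, -0, 1.476, -0.119], TCP at [0.242, -0.576, 0.231] pointing down, gripper open.
Joint ranges: [-3.01, 3.01], [-1.01, 2.22], [0.06, 2.58], [-1.02, 4.17], [0.09, 2.62], [-3.14, 3.14]. Speed limits (rad/s): [2.57, 2.57, 3.14, 3.14, 3.14, 3.14].

### API

Orientations are given as a unit quaternion [w, x, y, z].
In Python, from plant import monitor, vision, manip gives the robot as it stands. The module is installed in compiled form; this text tells all that it offers.
- The arm moves only by the tool arm_command, never from a script. Its argument "rows" is a list of rows, each a list of 3 entries, a list of its own where there are three numbers: the finger opening in mm, from 0 to 85.4, then the shift along the world's x, y, z in units of 30 cm (1.0 is 30 cm), then the turn, a rotation vector about the world's x, y, z in units of pi/2 rad (1.0 is pi/2 rad). In form: [[claw, [x, y, z], [wx, wy, wz]], ...]. A call has 1 to 12 rows; each row is the pose to reach, as a shift and turn from the pose commanded when the call began; what a row does not reach only later rows make up. A row lasts 1/12 s, in which the tool goes at most 41.7 mm and 7.16 degrees, less where a joint would pass 70% of its speed; a pose out of reach is approached as far as the arm can. A call with a number of a shift or a turn outside -1 to 1 is refused whole. A call with a gripper value outside its range is refused whole. The fingers move at their own pace and stop on an object; the grip force is fixed at half the most. Time passes only in rows, so rows that repeat a pose let the fingers close. It gives the time, the measured TCP pose, the force, the opening and the grip force at its end, in the units of the state.
- monitor.state(): the state, without advancing time (a new reading comes with each control period).
- vision.grab_frame(name): name is "scene" or "top" or "wrist"; returns a dict with "color" (384x512x3 uint8, red, green, blue), "z_map" (384x512 float32, m along the optical axis (not along the pixel's ray), 0 where there is no reading), "mtx" (3x3 intrinsics, pixels), "k1" (the pictures are not rectified: a ray, as slopes to the right and down, at radius r is drawn at 1 + k1 r^2 times it, then the intrinsics apply), "R" (3x3) and "t" (3): a world point X has camera coordinates R X + t. Camera axes: x right, y down, z forward; pixel columns grow to the right and rows downward; lengths in m; the calibration is good to about 2 mm. A picture is of the moment at which its call begins.
- manip.job_done(): hands the job in; it is judged then, once.
The state is a dict: "time": time; "joint_pos": joint angles; "joint_vel": joint speeds; "joint_efforts": joint torques, N m; "tool_pos": TCP position; "tool_rot": TCP orientation; "contact_force": force on the tool from outside, world axes, zero at the start; "ft_torque": the same for the moment, N m; "gripper_width": opening from 0.0 (shut) to 1.0 (fully open); "grasp_force": force on a finger pad.
Only numpy, scipy, OpenCV 4.12 (cv2) and the standard library are available. Lean on these libraries where they do the work, as an engineer would, in place of code of your own. Each camera call takes 0.05 s, during which the arm holds its last target. There are 200 camera calls.

### The job

Pick up the clear cup of glass balls and pour all eight into the round aluminium tub without spilling any. Then stand the empty cup upright on the cork mat, and finally put the lid on the tub so that it sits fully home. Keep the tub upright and leave the square tin, the hammer and the wax block where they are.

Things in the scene. Friction and masses are not known exactly. Their poses are not given: they have to be found in the camera images.
- cup: Clear plastic tumbler, loose, about 60 g, standing upright; 100 mm tall, outside diameter 50 mm at the foot widening evenly to 66 mm at the rim, walls 3 mm, floor 4 mm. At the start it holds the eight glass balls. Origin: centre of its underside; z points up out of its mouth.
- tub: Round open aluminium tub, loose, about 0.8 kg; outside diameter 122 mm, 60 mm tall, walls 3 mm (inside diameter 116 mm), floor 4 mm. Origin: centre of its underside; z up.
- lid: Round aluminium lid, loose, 0.15 kg, lying knob up on the bench. Below, a plug of 106 mm diameter (tapering to 96 mm at its bottom), 7 mm deep; then a 130 mm disc 3 mm thick (z 7 to 10 mm); in the middle a black knob of 24 mm diameter, z = 10 to 46 mm. Origin: centre of the plug's underside; z up. Fully home, the disc rests on the rim and the origin is 53 mm above the tub's origin.
- mat: Square cork mat fixed on the bench, 120 x 120 mm, 5 mm thick. Origin: centre of its underside; z up.
- tin: Bystander: square open aluminium tin, loose, 90 x 90 mm, 45 mm tall. Origin: centre of its underside.
- mallet: Bystander: hammer lying on the bench, 200 mm long along its own x (handle to -x). Origin: on its underside near the middle.
- wax: Bystander: yellow wax block, loose, 120 x 40 x 30 mm. Origin: centre of its underside.
- ball0: One of eight equal green glass balls, 18 mm diameter, 10 g, in the cup at the start. Origin: its centre.
- ball1: One of eight equal green glass balls, 18 mm diameter, 10 g, in the cup at the start. Origin: its centre.
- ball2: One of eight equal green glass balls, 18 mm diameter, 10 g, in the cup at the start. Origin: its centre.
- ball3: One of eight equal green glass balls, 18 mm diameter, 10 g, in the cup at the start. Origin: its centre.
- ball4: One of eight equal green glass balls, 18 mm diameter, 10 g, in the cup at the start. Origin: its centre.
- ball5: One of eight equal green glass balls, 18 mm diameter, 10 g, in the cup at the start. Origin: its centre.
- ball6: One of eight equal green glass balls, 18 mm diameter, 10 g, in the cup at the start. Origin: its centre.
- ball7: One of eight equal green glass balls, 18 mm diameter, 10 g, in the cup at the start. Origin: its centre.
Not all that is in view belongs to the job. What is shaped like the cup but pink is not meant.

How it is judged:
By the outcome, as a careful person would: the job done as asked, in the order asked, and still so for the second after the job is handed in, with the robot touching nothing.
It also fails if it takes over 64 s, if anything falls off the work surface, if the arm or the gripper's body presses on something with over 40 N, if the wrist force passes 120 N, or if a joint passes its speed limit or range.

## Working session

There is one attempt and no reset: what is moved stays moved. The work goes in short steps, Python scripts to look and compute and a tool call to move; the robot and the scene stay as the last step left them, time stands still between calls to the robot, and variables do not carry over. Pictures are saved under pics/ and viewed, at most 10 in all, crops included, and the job is handed in when it is done.

Besides the shell and the picture viewer there is one more tool, called in YAML: its name, and indented under it one key for each argument. arm_command: Moves the arm, as the interface text tells. Shifts and turns lie within -1 to 1; 1 stands for 30 cm of shift or pi/2 rad of turn. Its arguments: {"type":"object","properties":{"rows":{"type":"array"}},"required":["rows"]}

```bash
mkdir -p pics
cat > h.py <<'E'
import numpy as np, cv2
from plant import monitor, vision, manip
def world(f,uv,plane=None):
    """pixels -> world; with depth, or on plane z"""
    uv=np.asarray(uv,float).reshape(-1,2); K=f['mtx']; R=np.array(f['R']);t=np.array(f['t'])
    d=np.array([f['k1'],0,0,0,0],float)
    n=cv2.undistortPoints(uv.reshape(-1,1,2),K,d).reshape(-1,2)
    r=np.c_[n,np.ones(len(n))]
    if plane is None:
        z=f['z_map'][uv[:,1].round().astype(int),uv[:,0].round().astype(int)]
        return (r*z[:,None]-t)@R
    c=-R.T@t; w=r@R
    return c+w*((plane-c[2])/w[:,2])[:,None]
def pix(f,X):
    return cv2.projectPoints(np.asarray(X,float).reshape(-1,1,3),cv2.Rodrigues(np.array(f['R']))[0],np.array(f['t'],float),f['mtx'],np.array([f['k1'],0,0,0,0],float))[0].reshape(-1,2)
E
python3 - <<'E'
from h import *
import pickle
fs={n:vision.grab_frame(n) for n in('scene','top','wrist')}
pickle.dump(fs,open('f0.pkl','wb'))
for n in('scene','top'):
    cv2.imwrite(f'pics/{n}0.png',cv2.resize(fs[n]['color'][:,:,::-1],(800,600)))
    f=fs[n];print(n,-np.array(f['R']).T@f['t'],f['k1'],f['mtx'],np.array(f['R']))
print(monitor.state())
E
```

```text
scene [1.28110163 0.10236955 0.79509651] -0.12812220392968338 [[382.33238215   0.         259.74110564]
 [  0.         382.33238215 194.11287261]
 [  0.           0.           1.        ]] [[-0.13058814  0.99139072 -0.00954857]
 [ 0.74548996  0.09183924 -0.66015928]
 [-0.65359885 -0.09332734 -0.75106494]]
top [0.43294517 0.02059487 0.93050973] 0.018691352446011174 [[394.50948566   0.         250.31183894]
 [  0.         394.50948566 198.23781292]
 [  0.           0.           1.        ]] [[-0.06913451 -0.99759183 -0.00556435]
 [-0.97442408  0.06872232 -0.21395083]
 [ 0.21381799 -0.00936935 -0.97682858]]
{'time': 0.15, 'joint_pos': array([-1.29199415e+00,  5.32114541e-02,  1.61398880e+00,  3.86611038e-05,
        1.47604191e+00, -1.18981554e-01]), 'joint_vel': array([ 0.00176927, -0.00119141, -0.00313227, -0.00049198,  0.00260506,
        0.00056625]), 'joint_efforts': array([ 6.14338715e-04, -3.94241273e+01, -3.70721734e+01, -1.74787633e-04,
        4.59938470e-03, -9.11206683e-06]), 'tool_pos': array([ 0.24199222, -0.57570732,  0.23033549]), 'tool_rot': array([-8.23659499e-04,  9.80286159e-01,  1.97581288e-01, -4.66554198e-05]), 'contact_force': array([ 0.12680055, -0.79760758, -0.50719671]), 'ft_torque': array([-0.01127148,  0.01467032,  0.00643539]), 'grasp_force': 0.0, 'gripper_width': 1.000511630908292}
```

View pics/scene0.png

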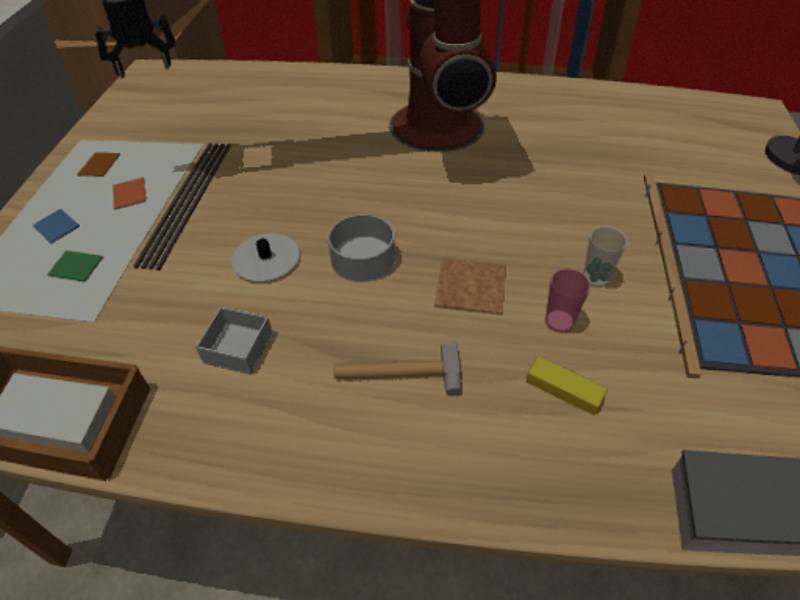

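View pics/top0.png

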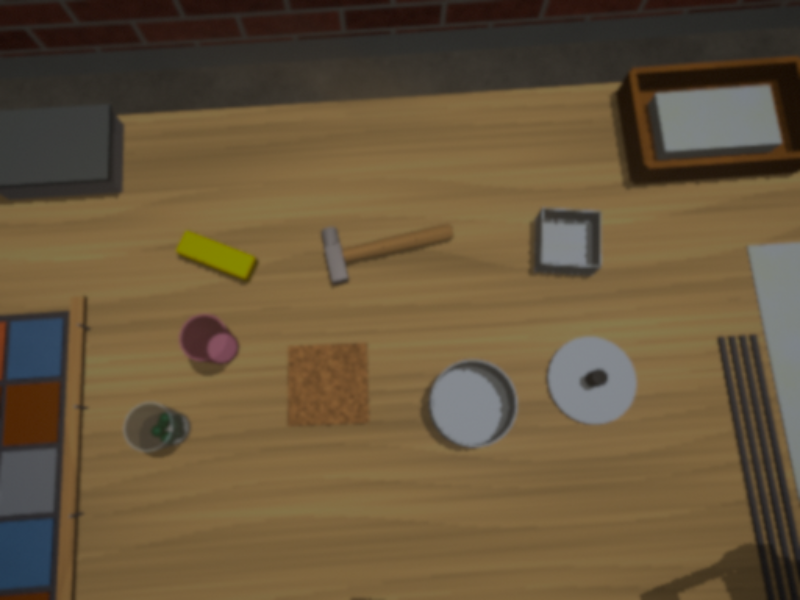

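In the scene view (800x600), the clear cup with green balls is at (604,257), the pink decoy at (566,300), the tub at (362,247), the lid at (266,257) and the mat at (472,286). In the top view, the cup rim is at (150,428), the tub rim at (473,404), the lid at (592,380), the mat at (328,385), and the wax, hammer and tin lie farther out.

Run:
```python
from h import *
import pickle
fs=pickle.load(open('f0.pkl','rb')); 
H,W=384,512
uv=np.stack(np.meshgrid(np.arange(W),np.arange(H)),-1).reshape(-1,2)
def circ(P):
    A=np.c_[2*P[:,:2],np.ones(len(P))];s=np.linalg.lstsq(A,(P[:,:2]**2).sum(1),rcond=None)[0]
    return s[:2],np.sqrt(s[2]+s[:2]@s[:2])
for n,seeds in (('top',dict(tub=(473,404),lid=(592,380),mat=(328,385),cup=(155,428),pink=(210,340))),('scene',dict(tub=(362,247),lid=(266,257),mat=(472,286),cup=(604,257),pink=(566,300)))):
    f=fs[n];P=world(f,uv);ok=f['z_map'].ravel()>0
    hsv=cv2.cvtColor(f['color'],cv2.COLOR_RGB2HSV).reshape(-1,3).astype(int)
    for k,s in seeds.items():
        s=np.array(s)/1.5625
        near=(np.hypot(*(uv-s).T)<45)
        z=P[:,2]
        if k=='tub':
            m=near&ok&(z>.052)&(z<.07);print(n,k,circ(P[m]),m.sum(),z[m].max())
            m2=near&ok&(z<.052)&(z>.015)
        if k=='lid':
            m=near&(hsv[:,1]<60)&(hsv[:,2]>90)
            c=cv2.findContours(m.reshape(H,W).astype(np.uint8),0,1)[0];c=max(c,key=cv2.contourArea)
            Q=world(f,cv2.convexHull(c).reshape(-1,2),.01);print(n,k,circ(Q),np.median(z[m&ok]))
            m=near&ok&(z>.03)&(z<.06);print('  knob',P[m].mean(0),m.sum(),z[m].max())
        if k=='mat':
            m=near&(hsv[:,0]<14)&(hsv[:,1]>110)
            m=cv2.morphologyEx(m.reshape(H,W).astype(np.uint8),cv2.MORPH_CLOSE,np.ones((5,5)));m=cv2.morphologyEx(m,cv2.MORPH_OPEN,np.ones((5,5)))
            c=max(cv2.findContours(m,0,1)[0],key=cv2.contourArea)
            Q=world(f,c.reshape(-1,2),.005)[:,:2].astype(np.float32);print(n,k,cv2.minAreaRect(Q))
        if k in('cup','pink'):
            m=near&ok&(z>.085)&(z<.115);print(n,k,'rim',m.sum(), circ(P[m]) if m.sum()>5 else '')
            if k=='cup':
                g=near&(hsv[:,0]>60)&(hsv[:,0]<95)&(hsv[:,1]>70);print('  green',uv[g].mean(0),g.sum(),world(f,uv[g].mean(0),.02))
            m=near&ok&(z>.01);print('  any',m.sum(),P[m].min(0),P[m].max(0))
    x,y=(np.array(seeds['cup'])/1.5625).astype(int)
    cr=f['color'][y-60:y+60,x-75:x+75] if x>=75 else f['color'][y-60:y+60,:150]
    cv2.imwrite(f'pics/cup_{n}.png',cv2.resize(cr[:,:,::-1],(750,600),interpolation=cv2.INTER_CUBIC)); print('crop',x-75 if x>=75 else 0,y-60)
```

```text
top tub (array([ 0.48348564, -0.09307314]), np.float64(0.0589425848101108)) 292 0.06437287703432006
top lid (array([ 0.50837354, -0.2775511 ]), np.float64(0.06581736892658435)) 0.010483833637283287
  knob [ 0.50749031 -0.27520812  0.04496484] 106 0.0496931549419102Traceback (most recent call last):
  File "<stdin>", line 27, in <module>
ValueError: max() iterable argument is empty
```

Run:
```python
from h import *
import pickle
fs=pickle.load(open('f0.pkl','rb')); 
H,W=384,512
uv=np.stack(np.meshgrid(np.arange(W),np.arange(H)),-1).reshape(-1,2)
def circ(P):
    A=np.c_[2*P[:,:2],np.ones(len(P))];s=np.linalg.lstsq(A,(P[:,:2]**2).sum(1),rcond=None)[0]
    return s[:2],np.sqrt(s[2]+s[:2]@s[:2])
C=dict(top=[(288,346),(368,343),(369,424),(289,426)],scene=[(440,261),(507,263),(504,311),(436,306)])
for n,seeds in (('top',dict(tub=(473,404),lid=(592,380),cup=(155,428),pink=(210,340))),('scene',dict(tub=(362,247),lid=(266,257),cup=(604,257),pink=(566,300)))):
    f=fs[n];P=world(f,uv);ok=f['z_map'].ravel()>0
    q=world(f,(np.array(C[n])+.5)/1.5625-.5,.005);print(n,'mat',q.mean(0),np.linalg.norm(q-np.roll(q,1,0),axis=1),(q[1]-q[0]))
    hsv=cv2.cvtColor(f['color'],cv2.COLOR_RGB2HSV).reshape(-1,3).astype(int)
    for k,s in seeds.items():
        s=np.array(s)/1.5625
        near=(np.hypot(*(uv-s).T)<(45 if k in('tub','lid') else 32))
        z=P[:,2]
        if k=='tub':
            m=near&ok&(z>.052)&(z<.07);print(n,k,circ(P[m]),m.sum(),z[m].max())
        if k=='lid':
            m=near&ok&(z>.03)&(z<.06);print('  knob',P[m].mean(0),m.sum(),z[m].max())
        if k in('cup','pink'):
            m=near&ok&(z>.085)&(z<.115);print(n,k,'rim',m.sum(), circ(P[m]) if m.sum()>5 else '')
            if k=='cup':
                g=near&(hsv[:,0]>50)&(hsv[:,0]<95)&(hsv[:,1]>60);print('  green',uv[g].mean(0),g.sum(),world(f,uv[g].mean(0),.02))
            m=near&ok&(z>.012);print('  any',m.sum(),P[m].min(0),P[m].max(0))
    x,y=(np.array(seeds['cup'])/1.5625).astype(int);x0=max(x-75,0)
    cv2.imwrite(f'pics/cup_{n}.png',cv2.resize(f['color'][y-60:y+60,x0:x0+150,::-1],(750,600),interpolation=cv2.INTER_CUBIC)); print('crop',x0,y-60)
```

```text
top mat [0.5287548 0.1135205 0.005    ] [0.11946233 0.12151022 0.12101872 0.11809051] [-0.00393344 -0.12144654  0.        ]
top tub (array([ 0.48348564, -0.09307314]), np.float64(0.0589425848101108)) 292 0.06437287703432006
  knob [ 0.50749031 -0.27520812  0.04496484] 106 0.0496931549419102
top cup rim 299 (array([0.48051584, 0.34450125]), np.float64(0.03050320060794065))
  green [102.975  272.7375] 80 [[0.48330333 0.35691538 0.02      ]]
  any 1018 [0.44894963 0.31311981 0.01228185] [0.51290369 0.37750367 0.10447198]
top pink rim 268 (array([0.59452253, 0.27058591]), np.float64(0.030658780803983744))
  any 782 [0.56332923 0.23873394 0.0121839 ] [0.6273868  0.30389246 0.1044047 ]
crop 24 213
scene mat [0.53310497 0.11629678 0.005     ] [0.11266066 0.12583926 0.11994013 0.11899327] [-1.02831345e-02  1.25418401e-01  1.11022302e-16]
scene tub (array([ 0.48803272, -0.09378312]), np.float64(0.05942354306431046)) 243 0.06262452571115548
  knob [ 0.59928033 -0.23079686  0.04170366] 277 0.05997143109322146
scene cup rim 388 (array([0.53158003, 0.32057971]), np.float64(0.06555711273641128))
  green [nan nan] 0 [[nan nan nan]]
  any 1036 [0.4476765  0.25131229 0.01251615] [0.63080498 0.37536057 0.10370914]
scene pink rim 251 (array([0.59976897, 0.27191703]), np.float64(0.031171880190159252))
  any 1011 [0.48148973 0.24064375 0.01207638] [0.63326775 0.36529273 0.10201591]
crop 311 104<stdin>:25: RuntimeWarning: Mean of empty slice.
  ret = um.true_divide(
```

View pics/cup_top.png

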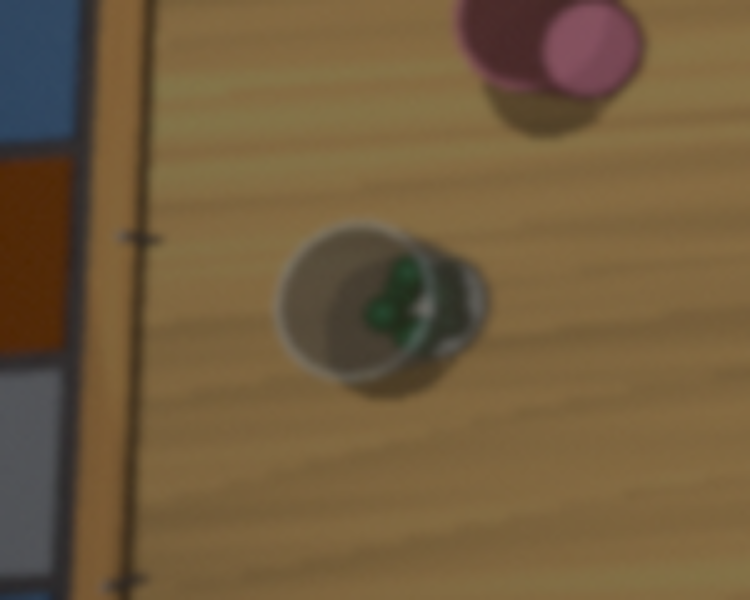

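View pics/cup_scene.png

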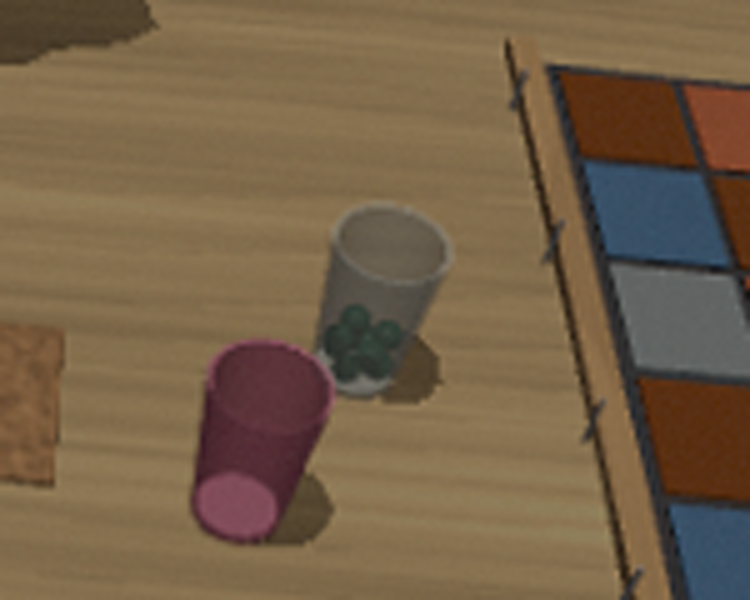

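The crops show the clear cup's rim centred at (358,302) in the top crop and (391,243) in the scene crop, with the balls at the bottom of the cup and the pink cup standing clear of it. I'll move toward the middle and start re-orienting the tool for a side grasp.

arm_command:
  rows:
    - [85,[0.7,1,0.3],[0,0,0.744]]
    - [85,[0.7,1,0.3],[0,0,0.744]]
    - [85,[0.7,1,0.3],[0,0,0.744]]
    - [85,[0.7,1,0.3],[0,0,0.744]]
    - [85,[0.7,1,0.3],[0,0,0.744]]
    - [85,[0.7,1,0.3],[0,0,0.744]]
    - [85,[0.7,1,0.3],[0,0,0.744]]
    - [85,[0.7,1,0.3],[0,0,0.744]]
    - [85,[0.7,1,0.3],[0,0,0.744]]
    - [85,[0.7,1,0.3],[0,0,0.744]]
    - [85,[0.7,1,0.3],[0,0,0.744]]
    - [85,[0.7,1,0.3],[0,0,0.744]]

```text
time: 1.15
tool_pos: [0.4521, -0.2759, 0.3209]
tool_rot: [-0.0, 0.709, 0.705, -0.0]
contact_force: [0.1, -0.6, -0.3]
gripper_width: 0.994
grasp_force: 0.0
```

Run:
```python
from h import *
import pickle
fs=pickle.load(open('f0.pkl','rb'))
print(world(fs['top'],(24+358/5-.4,213+302/5-.4),.1),world(fs['scene'],(311+391/5-.4,104+243/5-.4),.1))
s=monitor.state();print(s['joint_pos'].round(3))
```

```text
[[0.47949639 0.34333674 0.1       ]] [[0.48308622 0.34412619 0.1       ]]
[-0.688 -0.214  1.717 -0.     1.639 -0.684]
```

arm_command:
  rows:
    - [85,[0.1,1,0],[0.78,0,0]]
    - [85,[0.1,1,0],[0.78,0,0]]
    - [85,[0.1,1,0],[0.78,0,0]]
    - [85,[0.1,1,0],[0.78,0,0]]
    - [85,[0.1,1,0],[0.78,0,0]]
    - [85,[0.1,1,0],[0.78,0,0]]
    - [85,[0.1,1,0],[0.78,0,0]]
    - [85,[0.1,1,0],[0.78,0,0]]
    - [85,[0.1,1,0],[0.78,0,0]]
    - [85,[0.1,1,0],[0.78,0,0]]
    - [85,[0.1,1,0],[0.78,0,0]]
    - [85,[0.1,1,0],[0.78,0,0]]

```text
time: 2.15
tool_pos: [0.4818, 0.0226, 0.3195]
tool_rot: [-0.408, 0.582, 0.575, 0.405]
contact_force: [0.7, 0.2, 0.4]
gripper_width: 0.998
grasp_force: 0.0
```

Run:
```python
from h import *
s=monitor.state();print(s['joint_pos'].round(3))
```

```text
[-0.601 -0.075  1.905  1.033  2.011 -0.482]
```

arm_command:
  rows:
    - [85,[0,0.66,-0.3],[0,0,0]]
    - [85,[0,0.66,-0.3],[0,0,0]]
    - [85,[0,0.66,-0.5],[0,0,0]]
    - [85,[0,0.66,-0.7],[0,0,0]]
    - [85,[0,0.66,-0.71],[0,0,0]]
    - [85,[0,0.66,-0.71],[0,0,0]]
    - [85,[0,0.66,-0.71],[0,0,0]]
    - [85,[0,0.66,-0.71],[0,0,0]]
    - [85,[0,0.66,-0.71],[0,0,0]]
    - [85,[0,0.66,-0.71],[0,0,0]]

```text
time: 2.98
tool_pos: [0.4835, 0.2213, 0.11]
tool_rot: [-0.407, 0.579, 0.578, 0.406]
contact_force: [0.7, -0.7, 1.1]
gripper_width: 0.995
grasp_force: 0.0
```

Run:
```python
from h import *
s=monitor.state();print(s['joint_pos'].round(3))
f=vision.grab_frame('scene');cv2.imwrite('pics/s1.png',f['color'][60:300,200:,::-1])
from scipy.spatial.transform import Rotation as Ro
q=s['tool_rot'];print(Ro.from_quat([*q[1:],q[0]]).as_matrix().round(3))
```

```text
[-0.239  0.146  2.098  1.155  1.533 -0.706]
[[ 0.002  1.     0.001]
 [ 0.339 -0.001  0.941]
 [ 0.941 -0.001 -0.339]]
```

View pics/s1.png

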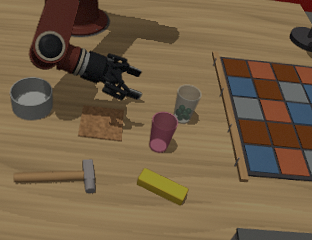

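The gripper is lined up with the clear cup and clear of the pink one. I'll advance and close.

arm_command:
  rows:
    - [85,[-0.007,0.08,-0.04],[0,0,0]]
    - [85,[-0.007,0.16,-0.07],[0,0,0]]
    - [85,[-0.007,0.24,-0.1],[0,0,0]]
    - [85,[-0.007,0.32,-0.125],[0,0,0]]
    - [85,[-0.007,0.4,-0.155],[0,0,0]]
    - [85,[-0.007,0.45,-0.175],[0,0,0]]
    - [85,[-0.007,0.485,-0.185],[0,0,0]]
    - [85,[-0.007,0.485,-0.185],[0,0,0]]
    - [70,[-0.007,0.485,-0.185],[0,0,0]]
    - [65,[-0.007,0.485,-0.185],[0,0,0]]
    - [60,[-0.007,0.485,-0.185],[0,0,0]]
    - [55,[-0.007,0.485,-0.185],[0,0,0]]

```text
time: 4.03
tool_pos: [0.4813, 0.3667, 0.0546]
tool_rot: [-0.407, 0.579, 0.577, 0.407]
contact_force: [-1.5, -2.8, 6.6]
gripper_width: 0.703
grasp_force: 62.7
```

arm_command:
  rows:
    - [52,[0,0,0],[0,0,0]]
    - [50,[0,0,0],[0,0,0]]
    - [48,[0,0,0],[0,0,0]]
    - [48,[0,0,0],[0,0,0]]
    - [48,[0,0,0],[0,0,0]]
    - [48,[0,0,0],[0,0,0]]

```text
time: 4.53
tool_pos: [0.4813, 0.3668, 0.0546]
tool_rot: [-0.407, 0.579, 0.577, 0.407]
contact_force: [-1.6, -2.9, 6.4]
gripper_width: 0.701
grasp_force: 62.7
```

Run:
```python
from h import *
f=vision.grab_frame('scene');cv2.imwrite('pics/s2.png',cv2.resize(f['color'][90:230,300:480,::-1],(720,560)))
```

```text
(no output)
```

View pics/s2.png

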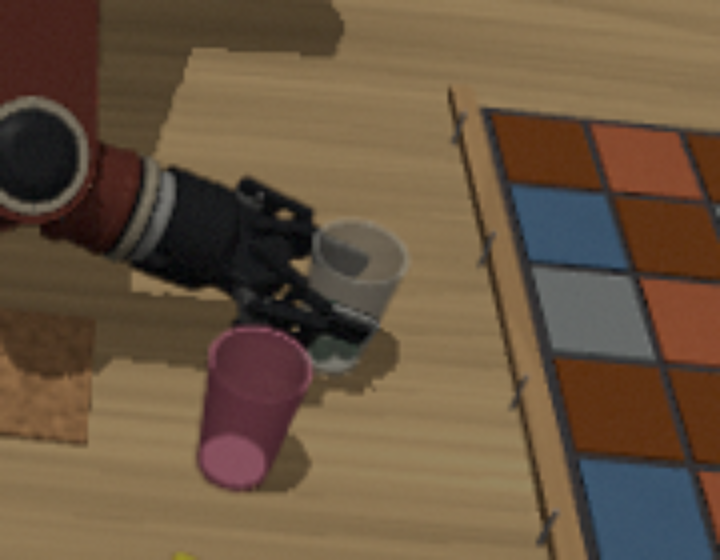

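The cup is gripped at 59.7 mm, which matches its diameter at that height. I'll lift it gently and carry it toward the tub.

arm_command:
  rows:
    - [48,[0,0,0.03],[0,0,0]]
    - [48,[0,0,0.08],[0,0,0]]
    - [48,[0,0,0.15],[0,0,0]]
    - [48,[0,0,0.23],[0,0,0]]
    - [48,[0,-0.02,0.31],[0,0,0]]
    - [48,[0,-0.06,0.38],[0,0,0]]
    - [48,[0,-0.12,0.43],[0,0,0]]
    - [48,[0,-0.19,0.47],[0,0,0]]
    - [48,[0,-0.27,0.49],[0,0,0]]
    - [48,[0,-0.35,0.5],[0,0,0]]
    - [48,[0,-0.43,0.5],[0,0,0]]
    - [48,[0,-0.51,0.5],[0,0,0]]

```text
time: 5.58
tool_pos: [0.4797, 0.2128, 0.2029]
tool_rot: [-0.407, 0.58, 0.578, 0.405]
contact_force: [-0.0, 0.5, -1.5]
gripper_width: 0.703
grasp_force: 64.4
```

arm_command:
  rows:
    - [48,[-0.02,-0.08,0],[0,0.02,0]]
    - [48,[-0.04,-0.16,0],[0,0.06,0]]
    - [48,[-0.06,-0.24,0],[0,0.11,0]]
    - [48,[-0.08,-0.32,0],[0,0.16,0]]
    - [48,[-0.1,-0.4,0],[0,0.21,0]]
    - [48,[-0.12,-0.48,0],[0,0.26,0]]
    - [48,[-0.14,-0.56,0],[0,0.31,0]]
    - [48,[-0.16,-0.64,0],[0,0.36,0]]
    - [48,[-0.18,-0.72,0],[0,0.41,0]]
    - [48,[-0.2,-0.8,0],[0,0.45,0]]
    - [48,[-0.21,-0.87,0],[0,0.48,0]]
    - [48,[-0.22,-0.92,0],[0,0.5,0]]

```text
time: 6.58
tool_pos: [0.4138, -0.0636, 0.2026]
tool_rot: [-0.597, 0.692, 0.376, 0.152]
contact_force: [-0.4, -1.7, -1.8]
gripper_width: 0.7
grasp_force: 64.4
```

Run:
```python
from h import *
s=monitor.state();print(s['joint_pos'].round(3),s['tool_pos'],s['grasp_force'],s['gripper_width'])
f=vision.grab_frame('scene');cv2.imwrite('pics/s3.png',cv2.resize(f['color'][80:240,130:350,::-1],(770,560)))
```

```text
[-0.725  0.22   1.867  0.734  2.188 -0.104] [ 0.41377345 -0.06355413  0.20258523] 64.430435672366 0.6997183053591018
```

View pics/s3.png

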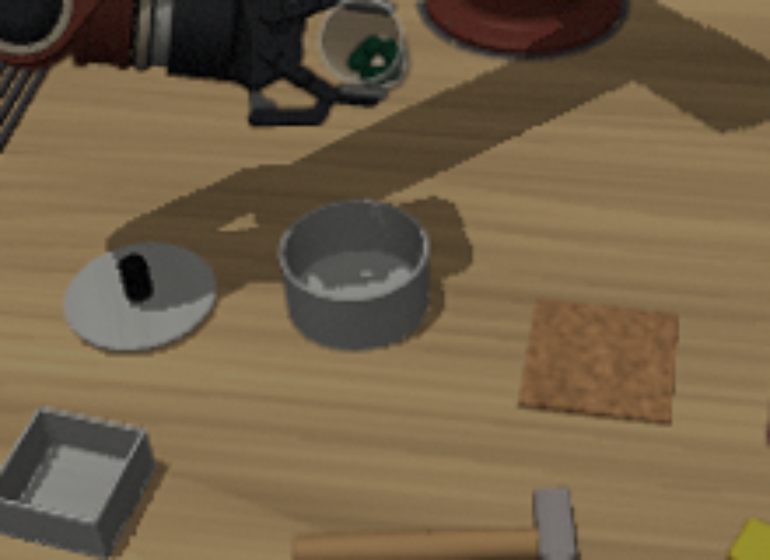

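The cup is held with the balls inside at crop (370,55), and the tub and lid haven't moved. I'll lower the cup and tilt it slowly.

arm_command:
  rows:
    - [48,[0,-0.01,-0.04],[0,0.02,0]]
    - [48,[0,-0.02,-0.09],[0,0.06,0]]
    - [48,[0,-0.023,-0.14],[0,0.1,0]]
    - [48,[0,-0.023,-0.18],[0,0.13,0]]
    - [48,[0.003,-0.023,-0.2],[0,0.16,0]]
    - [48,[0.004,-0.023,-0.209],[0,0.18,0]]
    - [48,[0.006,-0.023,-0.209],[0,0.2,0]]
    - [48,[0.008,-0.023,-0.209],[0,0.22,0]]
    - [48,[0.01,-0.023,-0.209],[0,0.25,0]]
    - [48,[0.012,-0.023,-0.209],[0,0.28,0]]
    - [48,[0.014,-0.023,-0.209],[0,0.3,0]]
    - [48,[0.017,-0.023,-0.209],[0,0.33,0]]

```text
time: 7.63
tool_pos: [0.4191, -0.0683, 0.1402]
tool_rot: [-0.674, 0.707, 0.211, -0.03]
contact_force: [-0.2, -0.2, -1.8]
gripper_width: 0.7
grasp_force: 64.4
```

Run:
```python
from h import *
s=monitor.state();print(s['joint_pos'].round(3),s['tool_pos'],s['contact_force'])
from scipy.spatial.transform import Rotation as Ro
q=s['tool_rot'];M=Ro.from_quat([*q[1:],q[0]]).as_matrix()
print(M.round(3),'cup axis',M@[.94,0,-.34])
```

```text
[-0.698  0.455  1.79   0.702  2.229  0.285] [ 0.41914901 -0.0682528   0.14016191] [-0.16828242 -0.21580036 -1.77550874]
[[ 0.909  0.259 -0.327]
 [ 0.339 -0.003  0.941]
 [ 0.243 -0.966 -0.09 ]] cup axis [ 0.96555505 -0.0012513   0.25865397]
```

arm_command:
  rows:
    - [48,[0.003,-0.005,0],[0,0.025,0]]
    - [48,[0.006,-0.009,0],[0,0.05,0]]
    - [48,[0.01,-0.009,0],[0,0.075,0]]
    - [48,[0.014,-0.009,0],[0,0.1,0]]
    - [48,[0.018,-0.009,0],[0,0.125,0]]
    - [48,[0.022,-0.009,0],[0,0.15,0]]
    - [48,[0.026,-0.009,0],[0,0.175,0]]
    - [48,[0.03,-0.009,0.002],[0,0.2,0]]
    - [48,[0.036,-0.009,0.004],[0,0.225,0]]
    - [48,[0.042,-0.009,0.006],[0,0.25,0]]
    - [48,[0.048,-0.009,0.008],[0,0.275,0]]
    - [48,[0.054,-0.009,0.01],[0,0.3,0]]

```text
time: 8.63
tool_pos: [0.4354, -0.0709, 0.1432]
tool_rot: [0.705, -0.681, -0.048, 0.194]
contact_force: [-0.2, -0.1, -0.4]
gripper_width: 0.704
grasp_force: 64.6
```

Run:
```python
from h import *
s=monitor.state();print(s['joint_pos'].round(3),s['tool_pos'],s['contact_force'])
f=vision.grab_frame('scene');cv2.imwrite('pics/s4.png',cv2.resize(f['color'][80:240,130:350,::-1],(770,560)))
```

```text
[-0.683  0.56   1.734  0.794  2.323  0.764] [ 0.43537874 -0.0709179   0.14317027] [-0.22981915 -0.0820663  -0.41968236]
```

View pics/s4.png

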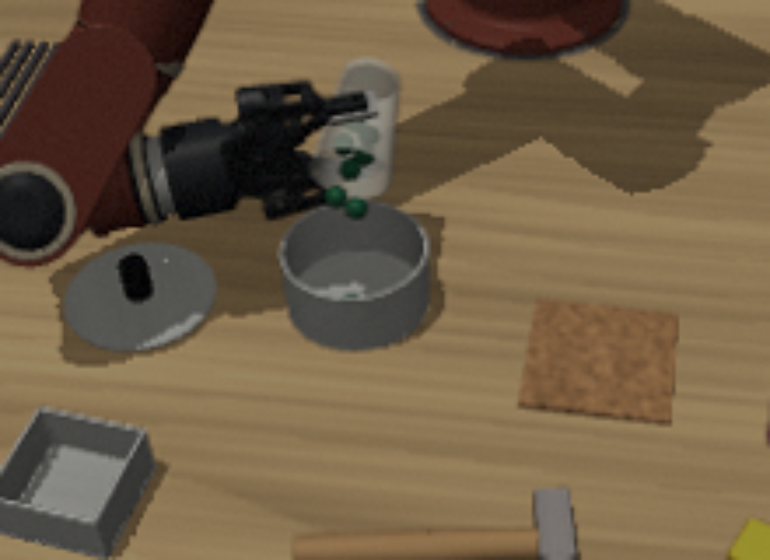

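Two balls at crop (335,195) and (356,207) are falling into the tub, and more are following. I'll keep tilting.

arm_command:
  rows:
    - [48,[0,0,0],[0,0.0,0]]
    - [48,[0,0,0],[0,0.0,0]]
    - [48,[0.005,0,0.001],[0,0.02,0]]
    - [48,[0.01,0,0.002],[0,0.05,0]]
    - [48,[0.02,0,0.005],[0,0.08,0]]
    - [48,[0.03,0,0.008],[0,0.12,0]]
    - [48,[0.04,0,0.01],[0,0.16,0]]
    - [48,[0.05,0,0.015],[0,0.2,0]]
    - [48,[0.06,0,0.02],[0,0.24,0]]
    - [48,[0.07,0,0.025],[0,0.28,0]]
    - [48,[0.075,0,0.03],[0,0.3,0]]
    - [48,[0.075,0,0.03],[0,0.3,0]]

```text
time: 9.68
tool_pos: [0.4578, -0.0712, 0.1522]
tool_rot: [0.697, -0.617, 0.117, 0.347]
contact_force: [-0.4, -0.2, -0.8]
gripper_width: 0.703
grasp_force: 64.6
```

Run:
```python
from h import *
s=monitor.state();print(s['joint_pos'].round(3),s['tool_pos'],s['contact_force'])
f=vision.grab_frame('scene');a=f['color'][80:240,130:350,::-1];g=vision.grab_frame('top')
b=g['color'][170:330,190:410,::-1]
cv2.imwrite('pics/s5.png',cv2.resize(np.hstack([a,b]),(800,290)))
```

```text
[-0.68   0.624  1.71   0.957  2.378  1.299] [ 0.45777746 -0.07122985  0.15222088] [-0.3576168  -0.21843311 -0.82281739]
```

View pics/s5.png

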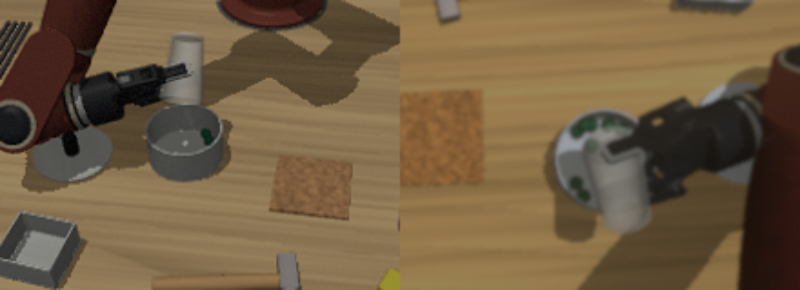

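All the balls are in the tub: the top crop shows them at about (590,125) and (580,185), and the cup looks empty. I'll bring the cup back upright on the way to the mat.

arm_command:
  rows:
    - [48,[0,0,0.05],[0,0,0]]
    - [48,[0,0,0.13],[0,-0.03,0]]
    - [48,[0,0,0.22],[0,-0.08,0]]
    - [48,[0,0,0.3],[0,-0.15,0]]
    - [48,[0.02,0.03,0.33],[0,-0.22,0]]
    - [48,[0.05,0.08,0.33],[0,-0.29,0]]
    - [48,[0.08,0.15,0.33],[0,-0.36,0]]
    - [48,[0.11,0.22,0.33],[0,-0.43,0]]
    - [48,[0.14,0.29,0.33],[0,-0.5,0]]
    - [48,[0.17,0.36,0.33],[0,-0.57,0]]
    - [48,[0.2,0.43,0.33],[0,-0.64,0]]
    - [48,[0.22,0.5,0.33],[0,-0.71,0]]

```text
time: 10.78
tool_pos: [0.5243, 0.0798, 0.2514]
tool_rot: [-0.652, 0.707, 0.272, 0.034]
contact_force: [-0.6, -0.7, -0.6]
gripper_width: 0.701
grasp_force: 64.6
```

arm_command:
  rows:
    - [48,[0.01,0.06,0],[0,-0.07,0]]
    - [48,[0.02,0.12,0],[0,-0.14,0]]
    - [48,[0.03,0.17,0],[0,-0.21,0]]
    - [48,[0.04,0.22,0],[0,-0.28,0]]
    - [48,[0.05,0.24,0],[0,-0.35,0]]
    - [48,[0.06,0.24,0],[0,-0.42,0]]
    - [48,[0.07,0.24,0],[0,-0.49,0]]
    - [48,[0.07,0.24,0],[0,-0.56,0]]
    - [48,[0.07,0.24,0],[0,-0.63,0]]
    - [48,[0.07,0.24,0],[0,-0.69,0]]
    - [48,[0.07,0.24,0],[0,-0.73,0]]
    - [48,[0.07,0.24,0],[0,-0.73,0]]

```text
time: 11.78
tool_pos: [0.5439, 0.1508, 0.2511]
tool_rot: [-0.402, 0.576, 0.581, 0.41]
contact_force: [0.6, -0.1, -1.5]
gripper_width: 0.702
grasp_force: 64.7
```

```bash
cat > pose.py <<'E'
from h import *
from scipy.spatial.transform import Rotation as Ro
s=monitor.state();print(s['time'],s['joint_pos'].round(3),s['tool_pos'].round(4),s['contact_force'].round(1))
q=s['tool_rot'];M=Ro.from_quat([*q[1:],q[0]]).as_matrix()
print(M.round(3))
u=Ro.from_matrix(np.array([[0,1,0],[.34,0,.94],[.94,0,-.34]])@M.T).as_rotvec()/(np.pi/2)
print('turn to side pose',u.round(4))
E
python3 pose.py
python3 - <<'E'
from h import *
f=vision.grab_frame('top');hsv=cv2.cvtColor(f['color'],cv2.COLOR_RGB2HSV)
m=((hsv[...,0]>50)&(hsv[...,0]<95)&(hsv[...,1]>60)).astype(np.uint8)
n,_,st,c=cv2.connectedComponentsWithStats(m)
for i in range(1,n):
    if st[i,4]>5: print(st[i],world(f,c[i],.013).round(3))
T=np.array([.486,-.0935]);x,y=pix(f,[*T,.03])[0].astype(int)
cv2.imwrite('pics/tub.png',cv2.resize(f['color'][y-40:y+40,x-50:x+50,::-1],(750,600),interpolation=cv2.INTER_CUBIC))
E
```

```text
11.7833 [-0.338  0.046  1.91   1.12   1.728 -0.495] [0.5439 0.1508 0.2511] [ 0.6 -0.1 -1.5]
[[-0.012  1.     0.005]
 [ 0.339 -0.001  0.941]
 [ 0.941  0.013 -0.339]]
turn to side pose [-0.0006  0.0086  0.0005]
[284 268   5   6  22] [[ 0.459 -0.058  0.013]]
```

arm_command:
  rows:
    - [48,[0,0,-0.06],[0,0.008,0]]
    - [48,[0,0,-0.14],[0,0.008,0]]
    - [48,[0,0,-0.22],[0,0.008,0]]
    - [48,[0,0,-0.3],[0,0.008,0]]
    - [48,[0,0,-0.38],[0,0.008,0]]
    - [48,[0,0,-0.46],[0,0.008,0]]
    - [48,[0,0,-0.53],[0,0.008,0]]
    - [48,[0,0,-0.58],[0,0.008,0]]
    - [48,[0,0,-0.605],[0,0.008,0]]
    - [48,[0,0,-0.62],[0,0.008,0]]
    - [48,[0,0,-0.625],[0,0.008,0]]
    - [48,[0,0,-0.63],[0,0.008,0]]

```text
time: 12.83
tool_pos: [0.5454, 0.1506, 0.0628]
tool_rot: [-0.406, 0.579, 0.578, 0.407]
contact_force: [-0.2, 0.4, -0.5]
gripper_width: 0.703
grasp_force: 64.7
```

```bash
python3 pose.py
python3 - <<'E'
from h import *
f=vision.grab_frame('top')
T=np.array([.486,-.0935]);x,y=pix(f,[*T,.03])[0].astype(int)
sub=f['color'][y-35:y+35,x-35:x+35].astype(int)
m=((sub[...,1]-sub[...,0]>12)).astype(np.uint8)
n,_,st,c=cv2.connectedComponentsWithStats(m)
print([(st[i,4],world(f,c[i]+[x-35,y-35],.013).round(3)[0,:2]) for i in range(1,n) if st[i,4]>3])
w=(f['color'].astype(int)[...,1]-f['color'].astype(int)[...,0]>12)
w[y-35:y+35,x-35:x+35]=0;n,_,st,c=cv2.connectedComponentsWithStats(w[100:].astype(np.uint8));print([(st[i,4],c[i]+[0,100]) for i in range(1,n) if st[i,4]>3])
E
```

```text
12.8333 [-0.337  0.381  1.915  1.094  1.578 -0.787] [0.5454 0.1506 0.0628] [-0.2  0.4 -0.5]
[[ 0.     1.     0.001]
 [ 0.339 -0.001  0.941]
 [ 0.941  0.    -0.339]]
turn to side pose [-0.0009  0.0001  0.0009]
[]
[(np.int32(1240), array([ 22.16693548, 222.80080645])), (np.int32(1420), array([ 16.0443662 , 353.72394366]))]
```

arm_command:
  rows:
    - [48,[0,0,-0.003],[0,0,0]]
    - [48,[0,0,-0.006],[0,0,0]]
    - [48,[0,0,-0.008],[0,0,0]]
    - [48,[0,0,-0.008],[0,0,0]]

```text
time: 13.22
tool_pos: [0.5449, 0.1507, 0.06]
tool_rot: [-0.406, 0.579, 0.578, 0.407]
contact_force: [0.3, -0.1, -0.3]
gripper_width: 0.7
grasp_force: 64.7
```

arm_command:
  rows:
    - [48,[0,0,-0.002],[0,0,0]]
    - [48,[0,0,-0.004],[0,0,0]]
    - [48,[0,0,-0.004],[0,0,0]]

```text
time: 13.47
tool_pos: [0.5449, 0.1508, 0.0594]
tool_rot: [-0.407, 0.578, 0.578, 0.407]
contact_force: [-2.0, -0.6, 3.7]
gripper_width: 0.705
grasp_force: 64.7
```

The cup is resting on the mat (3.7 N contact). I'll release it and back out.

arm_command:
  rows:
    - [62,[0,0,0],[0,0,0]]
    - [66,[0,0,0],[0,0,0]]
    - [72,[0,0,0],[0,0,0]]
    - [80,[0,0,0],[0,0,0]]
    - [85,[0,0,0],[0,0,0]]
    - [85,[0,0,0],[0,0,0]]
    - [85,[0,-0.03,0.015],[0,0,0]]
    - [85,[0,-0.08,0.04],[0,0,0]]
    - [85,[0,-0.14,0.08],[0,0,0]]
    - [85,[0,-0.21,0.12],[0,0,0]]
    - [85,[0,-0.28,0.16],[0,0,0]]
    - [85,[0,-0.35,0.22],[0,0,0]]

```text
time: 14.47
tool_pos: [0.5441, 0.0445, 0.1245]
tool_rot: [-0.407, 0.58, 0.577, 0.406]
contact_force: [0.5, -0.5, -0.4]
gripper_width: 0.995
grasp_force: 0.0
```

arm_command:
  rows:
    - [85,[0,-0.08,0.1],[0,0,0]]
    - [85,[0,-0.15,0.22],[0,0,0]]
    - [85,[0,-0.22,0.34],[-0.05,0,0]]
    - [85,[0,-0.3,0.46],[-0.12,0,0]]
    - [85,[0,-0.4,0.58],[-0.2,0,0]]
    - [85,[0,-0.5,0.68],[-0.28,0,0]]
    - [85,[0,-0.6,0.7],[-0.36,0,0]]
    - [85,[0,-0.7,0.7],[-0.44,0,0]]
    - [85,[0,-0.8,0.7],[-0.52,0,0]]
    - [85,[0,-0.9,0.7],[-0.6,0,0]]
    - [85,[0,-1,0.7],[-0.68,0,0]]
    - [85,[0,-1,0.7],[-0.78,0,0]]

```text
time: 15.47
tool_pos: [0.5442, -0.2598, 0.3358]
tool_rot: [-0.009, 0.71, 0.704, 0.01]
contact_force: [0.3, 0.8, -1.1]
gripper_width: 0.997
grasp_force: 0.0
```

```bash
cat > look.py <<'E'
from h import *
def circ(P):
    A=np.c_[2*P[:,:2],np.ones(len(P))];s=np.linalg.lstsq(A,(P[:,:2]**2).sum(1),rcond=None)[0]
    return s[:2].round(4),np.sqrt(s[2]+s[:2]@s[:2]).round(4)
uv=np.stack(np.meshgrid(np.arange(512),np.arange(384)),-1).reshape(-1,2)
for n in('top','scene'):
    f=vision.grab_frame(n);P=world(f,uv);z=P[:,2];ok=f['z_map'].ravel()>0
    for k,c,r,lo,hi in(('cup',(.545,.128),.045,.095,.11),('tub',(.486,-.0935),.075,.052,.068),('knob',(.508,-.276),.025,.043,.055)):
        m=ok&(np.hypot(*(P[:,:2]-c).T)<r)&(z>lo)&(z<hi)
        if m.sum()>8: print(n,k,m.sum(),P[m].mean(0).round(4),circ(P[m]),P[m].min(0).round(3),P[m].max(0).round(3))
E
python3 look.py; python3 pose.py
```

```text
top cup 181 [0.5465 0.1331 0.1039] (array([0.5432, 0.1292]), np.float64(0.0308)) [0.511 0.098 0.095] [0.575 0.162 0.11 ]
top tub 291 [ 0.4862 -0.0982  0.0595] (array([ 0.4835, -0.0931]), np.float64(0.0589)) [ 0.424 -0.153  0.052] [ 0.544 -0.034  0.064]
top knob 82 [ 0.5076 -0.2771  0.0465] (array([ 0.5077, -0.277 ]), np.float64(0.0081)) [ 0.497 -0.288  0.043] [ 0.519 -0.267  0.05 ]
scene cup 169 [0.5473 0.1301 0.1011] (array([0.5481, 0.1298]), np.float64(0.0311)) [0.516 0.097 0.095] [0.581 0.161 0.107]
scene tub 241 [ 0.4902 -0.0949  0.0572] (array([ 0.4879, -0.0939]), np.float64(0.0595)) [ 0.426 -0.155  0.052] [ 0.55  -0.033  0.063]
scene knob 35 [ 0.5119 -0.2772  0.046 ] (array([ 0.5122, -0.2768]), np.float64(0.0083)) [ 0.502 -0.288  0.043] [ 0.522 -0.267  0.048]
15.5667 [-0.573 -0.037  1.531  0.032  1.665 -0.571] [ 0.5448 -0.2531  0.3363] [-0.2 -0.1 -0.4]
[[-0.     1.     0.003]
 [ 0.999  0.     0.036]
 [ 0.036  0.003 -0.999]]
turn to side pose [0.7564 0.0017 0.0011]
```

arm_command:
  rows:
    - [85,[-0.05,-0.03,-0.05],[-0.023,0,0]]
    - [85,[-0.1,-0.06,-0.15],[-0.023,0,0]]
    - [85,[-0.116,-0.08,-0.27],[-0.023,0,0]]
    - [85,[-0.116,-0.08,-0.39],[-0.023,0,0]]
    - [85,[-0.116,-0.08,-0.51],[-0.023,0,0]]
    - [85,[-0.116,-0.08,-0.63],[-0.023,0,0]]
    - [60,[-0.116,-0.08,-0.73],[-0.023,0,0]]
    - [50,[-0.116,-0.08,-0.81],[-0.023,0,0]]
    - [50,[-0.116,-0.08,-0.86],[-0.023,0,0]]
    - [50,[-0.116,-0.08,-0.88],[-0.023,0,0]]
    - [50,[-0.116,-0.08,-0.88],[-0.023,0,0]]

```text
time: 16.48
tool_pos: [0.5084, -0.2776, 0.0682]
tool_rot: [-0.003, 0.708, 0.706, 0.001]
contact_force: [-0.3, 0.2, 0.2]
gripper_width: 0.582
grasp_force: 0.0
```

```bash
python3 pose.py
python3 - <<'E'
from h import *
o=[]
for n in('top','scene'):
    f=vision.grab_frame(n);x,y=pix(f,[.486,-.0935,.03])[0].astype(int)
    o.append(cv2.resize(f['color'][y-40:y+40,x-40:x+40,::-1],(400,400),interpolation=cv2.INTER_CUBIC))
cv2.imwrite('pics/tub2.png',cv2.convertScaleAbs(np.hstack(o),alpha=1.5))
E
```

```text
16.4833 [-0.629  0.104  1.845  0.002  1.197 -0.628] [ 0.5084 -0.2776  0.0682] [-0.3  0.2  0.2]
[[ 0.003  1.    -0.003]
 [ 1.    -0.003  0.005]
 [ 0.005 -0.003 -1.   ]]
turn to side pose [ 7.76e-01 -2.50e-03  4.00e-04]
```

View pics/tub2.png

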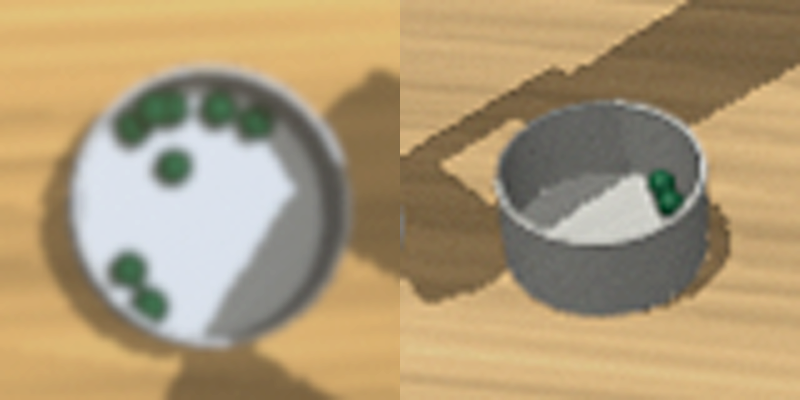

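The left panel shows eight balls in the tub, at about (132,127), (155,105), (172,105), (218,107), (255,122), (173,165), (127,270) and (150,303). Next I'll grip the lid's knob.

arm_command:
  rows:
    - [50,[0.005,0.002,-0.04],[0,0,0]]
    - [50,[0.005,0.002,-0.08],[0,0,0]]
    - [50,[0.005,0.002,-0.12],[0,0,0]]
    - [50,[0.005,0.002,-0.15],[0,0,0]]
    - [50,[0.005,0.002,-0.165],[0,0,0]]
    - [40,[0.005,0.002,-0.165],[0,0,0]]
    - [32,[0.005,0.002,-0.165],[0,0,0]]
    - [26,[0.005,0.002,-0.165],[0,0,0]]
    - [20,[0.005,0.002,-0.165],[0,0,0]]
    - [15,[0.005,0.002,-0.165],[0,0,0]]
    - [15,[0.005,0.002,-0.165],[0,0,0]]
    - [15,[0.005,0.002,-0.165],[0,0,0]]

```text
time: 17.58
tool_pos: [0.512, -0.278, 0.0217]
tool_rot: [0.001, 0.708, 0.707, 0.001]
contact_force: [0.7, -0.2, 1.6]
gripper_width: 0.258
grasp_force: 59.1
```

```bash
python3 pose.py
```

```text
17.5833 [-6.260e-01  1.730e-01  1.858e+00  1.000e-03  1.108e+00 -6.250e-01] [ 0.512  -0.278   0.0217] [ 0.7 -0.2  1.6]
[[ 0.001  1.     0.002]
 [ 1.    -0.001 -0.   ]
 [-0.     0.002 -1.   ]]
turn to side pose [7.792e-01 7.000e-04 1.600e-03]
```

arm_command:
  rows:
    - [15,[0,0,0.03],[0,0,0]]
    - [15,[0,0,0.08],[0,0,0]]
    - [15,[0,0,0.15],[0,0,0]]
    - [15,[0,0,0.22],[0,0,0]]
    - [15,[0,0,0.28],[0,0,0]]
    - [15,[0,0.02,0.32],[0,0,0]]
    - [15,[-0.01,0.07,0.33],[0,0,0]]
    - [15,[-0.02,0.14,0.33],[0,0,0]]
    - [15,[-0.03,0.21,0.33],[0,0,0]]
    - [15,[-0.04,0.27,0.33],[0,0,0]]
    - [15,[-0.05,0.3,0.33],[0,0,0]]
    - [15,[-0.05,0.3,0.33],[0,0,0]]

```text
time: 18.58
tool_pos: [0.4956, -0.1857, 0.1195]
tool_rot: [-0.001, 0.707, 0.707, 0.0]
contact_force: [-0.5, 0.4, -1.0]
gripper_width: 0.263
grasp_force: 58.9
```

```bash
python3 pose.py
python3 - <<'E'
from h import *
from look import circ,uv
s=monitor.state();c=s['tool_pos']
for n in('top','scene'):
    f=vision.grab_frame(n);P=world(f,uv);ok=f['z_map'].ravel()>0
    d=np.hypot(*(P[:,:2]-c[:2]).T)
    zt=c[2]-.0117
    col=f['color'].reshape(-1,3).astype(int)
    m=ok&(d<.08)&(d>.035)&(abs(P[:,2]-zt)<.012)&(col.max(1)-col.min(1)<30)&(col.max(1)>70)
    Q=P[m];A=np.c_[Q[:,:2],np.ones(len(Q))];print(n,m.sum(),'plane',np.linalg.lstsq(A,Q[:,2],rcond=None)[0],Q[:,2].mean(),zt,'bounds',Q.min(0),Q.max(0))
    M=cv2.morphologyEx(m.reshape(384,512).astype(np.uint8),cv2.MORPH_OPEN,np.ones((2,2)))
    k=cv2.findContours(M,0,1)[0];h=cv2.convexHull(np.vstack(k)).reshape(-1,2)
    print(circ(world(f,h,zt)))
E
```

```text
18.5833 [-5.000e-01 -7.900e-02  1.936e+00  1.000e-03  1.285e+00 -5.010e-01] [ 0.4956 -0.1857  0.1195] [-0.5  0.4 -1. ]
[[-0.001  1.    -0.   ]
 [ 1.     0.001  0.002]
 [ 0.002 -0.    -1.   ]]
turn to side pose [ 7.781e-01  2.000e-04 -5.000e-04]
top cup 182 [0.5466 0.1324 0.104 ] (array([0.5432, 0.1293]), np.float64(0.0308)) [0.511 0.098 0.095] [0.575 0.161 0.11 ]
top tub 217 [ 0.4843 -0.0822  0.0599] (array([ 0.4835, -0.093 ]), np.float64(0.0589)) [ 0.424 -0.145  0.052] [ 0.544 -0.034  0.064]
scene cup 171 [0.5476 0.1298 0.1012] (array([0.5484, 0.1298]), np.float64(0.0312)) [0.514 0.097 0.095] [0.581 0.161 0.107]
scene tub 224 [ 0.4921 -0.0886  0.0569] (array([ 0.488 , -0.0941]), np.float64(0.0595)) [ 0.424 -0.155  0.052] [ 0.55  -0.034  0.063]
top 897 plane [-0.00026968  0.00238999  0.10943632] 0.10893069832532755 0.10830140204607687 bounds [ 0.44471765 -0.24361921  0.10480733] [ 0.56074678 -0.12303147  0.11381668]
(array([ 0.4941, -0.1895]), np.float64(0.0641))
scene 699 plane [-0.00542415 -0.00438518  0.11011077] 0.10814926254874645 0.10830140204607687 bounds [ 0.43581731 -0.25279645  0.10237256] [ 0.56542597 -0.12543975  0.11262968]
(array([ 0.5045, -0.1845]), np.float64(0.0643))
```

The lid is level and held central, so I'll move it over the tub and lower it until it just starts to enter.

arm_command:
  rows:
    - [15,[-0.006,0.04,0],[0,0,0]]
    - [15,[-0.012,0.1,0],[0,0,0]]
    - [15,[-0.018,0.16,0],[0,0,0]]
    - [15,[-0.024,0.22,0],[0,0,0]]
    - [15,[-0.03,0.275,0],[0,0,0]]
    - [15,[-0.033,0.305,0],[0,0,0]]
    - [15,[-0.033,0.305,0],[0,0,0]]
    - [15,[-0.033,0.305,-0.04],[0,0,0]]
    - [15,[-0.033,0.305,-0.08],[0,0,0]]
    - [15,[-0.033,0.305,-0.105],[0,0,0]]
    - [15,[-0.033,0.305,-0.12],[0,0,0]]
    - [15,[-0.033,0.305,-0.12],[0,0,0]]

```text
time: 19.78
tool_pos: [0.4851, -0.0962, 0.0816]
tool_rot: [-0.002, 0.708, 0.706, -0.0]
contact_force: [-0.7, 0.7, -0.6]
gripper_width: 0.26
grasp_force: 58.9
```

arm_command:
  rows:
    - [15,[0,0,-0.005],[0,0,0]]
    - [15,[0,0,-0.01],[0,0,0]]
    - [15,[0,0,-0.015],[0,0,0]]
    - [15,[0,0,-0.02],[0,0,0]]
    - [15,[0,0,-0.024],[0,0,0]]
    - [15,[0,0,-0.024],[0,0,0]]
    - [15,[0,0,-0.024],[0,0,0]]

```text
time: 20.37
tool_pos: [0.4866, -0.0962, 0.0769]
tool_rot: [0.0, 0.708, 0.707, 0.001]
contact_force: [0.3, -0.6, -0.2]
gripper_width: 0.257
grasp_force: 58.9
```

arm_command:
  rows:
    - [15,[-0.002,0.006,0],[0,0,0]]
    - [15,[-0.002,0.006,-0.003],[0,0,0]]
    - [15,[-0.002,0.006,-0.006],[0,0,0]]
    - [15,[-0.002,0.006,-0.008],[0,0,0]]
    - [15,[-0.002,0.006,-0.008],[0,0,0]]

```text
time: 20.78
tool_pos: [0.4861, -0.0943, 0.0747]
tool_rot: [0.0, 0.708, 0.707, 0.001]
contact_force: [-1.9, -0.2, 2.4]
gripper_width: 0.263
grasp_force: 59.2
```

Contact came exactly at the predicted home height. I'll release and withdraw.

arm_command:
  rows:
    - [25,[0,0,0],[0,0,0]]
    - [30,[0,0,0],[0,0,0]]
    - [38,[0,0,0],[0,0,0]]
    - [48,[0,0,0],[0,0,0]]
    - [48,[0,0,0.02],[0,0,0]]
    - [48,[0,0,0.07],[0,0,0]]
    - [48,[0,0,0.15],[0,0,0]]
    - [48,[0,0,0.25],[0,0,0]]
    - [48,[-0.05,-0.1,0.37],[0,0,0]]
    - [48,[-0.1,-0.2,0.49],[0,0,0]]
    - [48,[-0.15,-0.3,0.6],[0,0,0]]
    - [48,[-0.2,-0.4,0.7],[0,0,0]]

```text
time: 21.78
tool_pos: [0.4332, -0.1995, 0.2707]
tool_rot: [0.001, 0.707, 0.707, 0.001]
contact_force: [0.7, 0.2, 0.0]
gripper_width: 0.56
grasp_force: 0.0
```

arm_command:
  rows:
    - [48,[-0.05,-0.1,0],[0,0,0]]
    - [48,[-0.1,-0.2,0],[0,0,0]]
    - [48,[-0.15,-0.3,0],[0,0,0]]
    - [48,[-0.15,-0.4,0],[0,0,0]]
    - [48,[-0.15,-0.4,0],[0,0,0]]
    - [48,[-0.15,-0.4,0],[0,0,0]]

```text
time: 22.28
tool_pos: [0.3884, -0.3197, 0.2685]
tool_rot: [-0.0, 0.708, 0.706, 0.001]
contact_force: [0.2, 0.1, 0.2]
gripper_width: 0.564
grasp_force: 0.0
```

```bash
python3 - <<'E'
from h import *
from look import uv
for n in('top','scene'):
    f=vision.grab_frame(n);P=world(f,uv);ok=f['z_map'].ravel()>0;d=np.hypot(*(P[:,:2]-[.486,-.094]).T)
    m=ok&(d<.055)&(d>.03)&(P[:,2]>.05)&(P[:,2]<.075);Q=P[m]
    print(n,m.sum(),'plane',np.linalg.lstsq(np.c_[Q[:,:2]-[.486,-.094],np.ones(len(Q))],Q[:,2],rcond=None)[0].round(4))
    k=ok&(d<.03)&(P[:,2]>.092)&(P[:,2]<.11);print('knob',P[k].mean(0).round(4))
    cv2.imwrite(f'pics/end_{n}.png',f['color'][:,:,::-1])
E
python3 pose.py
```

```text
top cup 184 [0.5456 0.1336 0.1037] (array([0.5433, 0.1292]), np.float64(0.0308)) [0.511 0.098 0.095] [0.575 0.161 0.109]
top tub 2671 [ 0.4849 -0.0948  0.0635] (array([ 0.4856, -0.095 ]), np.float64(0.0467)) [ 0.422 -0.159  0.059] [ 0.551 -0.03   0.068]
scene cup 171 [0.5465 0.1299 0.1011] (array([0.5482, 0.1299]), np.float64(0.0312)) [0.513 0.097 0.095] [0.582 0.161 0.107]
scene tub 1043 [ 0.4954 -0.0939  0.0622] (array([ 0.4896, -0.0952]), np.float64(0.0483)) [ 0.423 -0.161  0.052] [ 0.554 -0.031  0.068]
top 1407 plane [0.0035 0.0006 0.0635]
knob [ 0.4857 -0.0944  0.0992]
scene 507 plane [-0.0035  0.0005  0.0623]
knob [ 0.4911 -0.095   0.0969]
22.4833 [-8.340e-01 -2.660e-01  1.847e+00  1.000e-03  1.561e+00 -8.340e-01] [ 0.3892 -0.3178  0.2684] [-0.1  0.7 -0.1]
[[-0.     1.     0.001]
 [ 1.     0.     0.001]
 [ 0.001  0.001 -1.   ]]
turn to side pose [7.786e-01 7.000e-04 4.000e-04]
```

The lid is level with its top at 63 mm, so it is fully home. The cup is upright on the mat, and nothing is touching the robot.

```bash
python3 -c "
from plant import manip
print(manip.job_done())"
```

```text
the job is handed in; nothing more can be done
None
```

The job is handed in: all eight balls are in the tub, the empty cup stands upright on the cork mat, and the lid sits level and fully home, done in about 22.5 s of the 64 s allowed; I didn't re-measure the tin, hammer and wax block at the end.

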